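# Push slumped dishes back in the drying rack

## Robot

A 7-joint arm with a two-finger parallel gripper is mounted at the origin on the work surface. World frame = base frame: x ahead of the robot, y to its left, z up, the work surface at z = 0. Lengths are in m, angles in rad, forces in N, time in s.
With the tool pointing down it reaches from about 0.4 to 0.875 m from the base axis. Payload 4.4 kg.
Tool frame: the origin (TCP) lies midway between the tips of the shut fingers; the grasp point (between the pads) lies 19 mm behind it (robot.hold_point_z is the z of the grasp point in the tool frame, in m); z points along the fingers, y is the line along which they close (so a half turn about z gives the same grasp; the last joint's range is limited). The gripper opens to 85 mm and grips with 20 to 120 N. Pads are 22 mm wide; open, the fingers measure 114 mm over their backs; the gripper's body (76 mm by 85 mm) begins 54 mm behind the grasp point. The pads swing forward as they close: fully open they stand 13 mm farther back than shut.
Start: joints at [-1.169, 0.628, 0.038, 1.517, -0.027, 0.996, -0.02], TCP at [0.293, 0.58, 0.231] pointing down, gripper open.
Joint ranges: [-3.06, 3.06], [-0.37, 2.12], [-1.25, 1.32], [0.18, 2.47], [-1.1, 4.24], [0.23, 1.98], [-2.94, 2.94]. Speed limits (rad/s): [2.57, 2.57, 3.14, 3.14, 3.14, 3.14, 3.14].

## Interface

Orientations are given as a 3x3 rotation matrix whose columns are the frame's x, y, z axes.
In Python, from bench import robot, get_image, order gives the robot as it stands.
- The arm moves only by the tool step_arm, never from a script. Its argument "steps" is a list that holds one entry, the list of rows, each a list of 7 numbers: the turn, a rotation vector about the tool's x, y, z as a fraction of full scale, then the shift along the tool's x, y, z as a fraction of full scale, then the opening, from 0 (shut) to 1 (fully open). In form: [[[rx, ry, rz, dx, dy, dz, claw], ...]]. A call has 1 to 12 rows; each row shifts and turns the commanded pose from where the row before left it, along the tool's axes as they then stand; what a row does not reach is not made up. Full scale, the value 1, is 800 mm for a shift and 6 degrees for a turn. A row lasts 1/12 s, in which the tool goes at most 41.7 mm and 7.16 degrees, less where a joint would pass 70% of its speed; a pose out of reach is approached as far as the arm can. A call with a number of a shift or a turn outside -1 to 1 is refused whole. A call with a gripper value outside its range is refused whole. The fingers move at their own pace and stop on an object; the grip force is fixed at half the most. Time passes only in rows, so rows that do not move let the fingers close. It gives the time, the measured TCP pose, the force, the opening and the grip force at its end, in the units of the state.
- robot.read_state(): the state, without advancing time (a new reading comes with each control period).
- get_image(name): name is "scene" or "top" or "wrist"; returns a dict with "pixels" (384x512x3 uint8, red, green, blue), "z_map" (384x512 float32, m along the optical axis (not along the pixel's ray), 0 where there is no reading), "fx", "fy", "cx", "cy" (pixels), "R" (3x3) and "t" (3): a world point X has camera coordinates R X + t; the wrist camera has in their place "tool_from_camera" (4x4, takes a point from camera to tool coordinates, whose origin is the TCP and whose axes are the flange's). Camera axes: x right, y down, z forward; pixel columns grow to the right and rows downward; lengths in m; the calibration is good to about 2 mm. The wrist camera is an equidistant fisheye: a pixel r from the principal point sees the ray r / f radians off the axis. A picture is of the moment at which its call begins: read the wrist's pose just before it.
- order.job_done(): hands the job in; it is judged then, once.
The state is a dict: "time": time; "joints": joint angles; "qvel": joint speeds; "joint_efforts": joint torques, N m; "tcp_pos": TCP position; "tcp_rot": TCP orientation; "force": force on the tool from outside, world axes, zero at the start; "torque": the same for the moment, N m; "finger_gap": finger opening in m; "gripper_force": force on a finger pad.
Only numpy, scipy, OpenCV 4.12 (cv2) and the standard library are available. Lean on these libraries where they do the work, as an engineer would, in place of code of your own. Each camera call takes 0.05 s, during which the arm holds its last target. There are 200 camera calls.

## Task

In the dish rack one plate already leans to the robot's right, as it should; the other plate and the black bento lid have slumped the wrong way, to the robot's left. Gently push the tops of those two over with the fingertips so that both also lean to the right against their own hoops, each still in its slot. Do not grip or lift anything, and leave the good plate and the other things in and around the rack where they are.

Things in the scene. Friction and masses are not known exactly. Their poses are not given: they have to be found in the camera images.
- rack: chrome dish rack on a grey tray 170 x 360 mm, fixed to the counter. Origin: centre of the tray's underside; y is its long direction (to the robot's left, turned by up to 0.3 rad), z up. Three slots at y = -120, 0 and +120 mm, each with one dish facing +y, standing in 9.5 mm wide, 8 mm deep notches on rails at x = -48 and +48 mm
- rack_slot (a point): middle of the middle slot, on the notch floor, 25 mm above the counter. Here a dish's lower edge stands; its face leans on one of the slot's two hoops. Pushed at the top past upright, it tips over and leans on the other hoop. Lean to the left (start of the slumped ones): about 0.25 rad from upright; to the right: about 0.13 rad
- rack_hoop (a point): middle of the top of the middle slot's right-hand hoop. Every slot lies between two upright hoops of 5 mm wire, 124 mm wide (along the rack's x), tops 97 mm above the counter, wire centres 22 mm either side of the slot's middle
- plate_a: white ceramic plate, 180 mm across, 12 mm deep, 4 mm rim, 0.4 kg, on edge in one of the three slots (varies). Origin: mid rim thickness, 78 mm below the centre, at the notch floor. z: up the plate through its centre to the top of the rim, 168 mm up. y: plate's axis, out of the front (eating) face, roughly the rack's +y. This one has slumped to the robot's left (+y)
- plate_a_center (a point): centre of plate_a, on its axis at the level of the rim, about 102 mm above the counter. The front of the rim lies 2 mm in front (+y of the plate) of this plane, the foot (110 mm across) 10 mm behind it
- plate_b: white ceramic plate, 180 mm across, 12 mm deep, 4 mm rim, 0.4 kg, on edge in one of the three slots (varies). Origin: mid rim thickness, 78 mm below the centre, at the notch floor. z: up the plate through its centre to the top of the rim, 168 mm up. y: plate's axis, out of the front (eating) face, roughly the rack's +y. This one already leans to the robot's right (-y) and must be left so
- plate_b_center (a point): centre of plate_b, on its axis at the level of the rim, as for plate_a
- bento_lid: black plastic bento lid on its short edge in one of the slots, slumped to the robot's left (+y); 110 mm wide, 175 mm tall, 4 mm panel with a raised panel (90 x 155 x 8 mm) on its back (-y), 0.09 kg. Origin: middle of its lower edge, mid panel, at the notch floor; z up the panel to its top edge; y out of its flat front (2 mm in front of the origin), roughly the rack's +y
- bento_lid_center (a point): middle of the bento lid's panel, 87.5 mm up from its lower edge
- cup: green silicone cup upside down on the rack's tray between the robot-right and middle slots, 60 mm across, 62 mm high; origin under its centre. Leave alone
- dip_bowl: small blue ceramic dip bowl upside down on the rack's tray between the middle and robot-left slots, 60 mm across, 32 mm high; origin under its centre. Leave alone
- egg_ring: aluminium egg ring, 90 mm across, 20 mm high, on the counter to the right of the rack; origin under its centre. Leave alone
- jar: glass jar with steel lid, 72 mm across, 110 mm high, on the counter to the right of the rack; origin under its centre. Leave alone
- chopsticks: pair of wooden chopsticks lying side by side beyond the rack, 220 mm long, 7 mm high; origin under their middle, x along them. Leave alone
- spoon: steel spoon, 170 mm long, on the counter to the left of the rack; origin underneath, x along it. Leave alone
- pepper_mill: dark wooden pepper mill, 54 mm across, 118 mm high, on the counter to the left of the rack; origin under its centre. Leave alone

How it is judged:
At the end, for the whole second after the job is handed in: both plates and the bento lid are at rest in their own slots, leaning to the robot's right by 0.05 to 0.32 rad, centres within 55 mm of their start and not below 90 mm (plates) or 100 mm (lid); bystanders within 20 mm (in the rack) or 30 mm (on the counter) of their start (angle between plate_a's own y axis and vertical between 1.25 and 1.52 rad and distance of each of plate_a_center, plate_b_center, bento_lid_center from where it was at the start of the episode below 0.055 m and height (world z) of each of plate_a_center, plate_b_center above 0.09 m and linear speed of each of plate_a, plate_b, bento_lid below 0.03 m/s and angle between plate_b's own y axis and vertical between 1.25 and 1.52 rad and angle between bento_lid's own y axis and vertical between 1.25 and 1.52 rad and height (world z) of bento_lid_center above 0.1 m and distance of each of cup, dip_bowl from where it was at the start of the episode below 0.02 m and distance of each of egg_ring, jar, chopsticks, spoon, pepper_mill from where it was at the start of the episode below 0.03 m); the robot touches nothing.
It fails at once if a dish is lifted out of its notches or levered up (its centre rises above where it stands upright by more than 20 mm) (height (world z) of any of plate_a_center, plate_b_center above 0.123 m or height (world z) of bento_lid_center above 0.133 m).
It fails at once if a dish is pushed hard (more than 15 N from the fingers) (contact force between the fingers and plate_a above 15 N or contact force between the fingers and plate_b above 15 N or contact force between the fingers and bento_lid above 15 N).
It fails at once if the plate that already leans to the right is shifted by more than 15 mm (distance of plate_b_center from where it was at the start of the episode above 0.015 m).
It fails at once if a bystander is shifted (20 mm for the two in the rack, 30 mm for those on the counter) (distance of any of cup, dip_bowl from where it was at the start of the episode above 0.02 m or distance of any of egg_ring, jar, chopsticks, spoon, pepper_mill from where it was at the start of the episode above 0.03 m).
It also fails if it takes over 46 s, if anything falls off the work surface, if the arm or the gripper's body presses on something with over 40 N, if the wrist force passes 120 N, or if a joint passes its speed limit or range.

## Working session

There is one attempt and no reset: what is moved stays moved. The work goes in short steps, Python scripts to look and compute and a tool call to move; the robot and the scene stay as the last step left them, time stands still between calls to the robot, and variables do not carry over. Pictures are saved under pics/ and viewed, at most 10 in all, crops included, and the job is handed in when it is done.

Besides the shell and the picture viewer there is one more tool, called after "Request:" as a command line: name --argument value ..., lists and objects as JSON in quotes. step_arm: Moves the arm, as the interface text tells. Its arguments: {"type":"object","properties":{"steps":{"type":"array","items":{"type":"array","items":{"type":"array","items":{"type":"number","minimum":-1,"maximum":1}}}}},"required":["steps"]}

```bash
mkdir -p pics
cat > h.py <<'E'
import numpy as np,cv2
from bench import robot,get_image,order
def cloud(im):
    z=im["z_map"];v,u=np.mgrid[:z.shape[0],:z.shape[1]]
    P=np.stack([(u-im["cx"])/im["fx"]*z,(v-im["cy"])/im["fy"]*z,z],-1)
    return (P-im["t"])@im["R"]   # R^T (P-t)
E
python3 - <<'E'
from h import *
for n in("scene","top"):
    im=get_image(n);np.savez(n+".npz",**im);cv2.imwrite(f"pics/{n}.png",im["pixels"][...,::-1])
s=robot.read_state();print(s["time"],s["tcp_pos"],s["tcp_rot"],s["finger_gap"])
a=cv2.imread("pics/scene.png");b=cv2.imread("pics/top.png")
E
```

```text
0.1 [0.29279949 0.57968506 0.23049094] [[-8.92570005e-01  4.50908174e-01 -7.77855284e-04]
 [ 4.50908845e-01  8.92568726e-01 -1.51126408e-03]
 [ 1.28479727e-05 -1.69965082e-03 -9.99998556e-01]] 0.08543780175138409
```

View pics/scene.png

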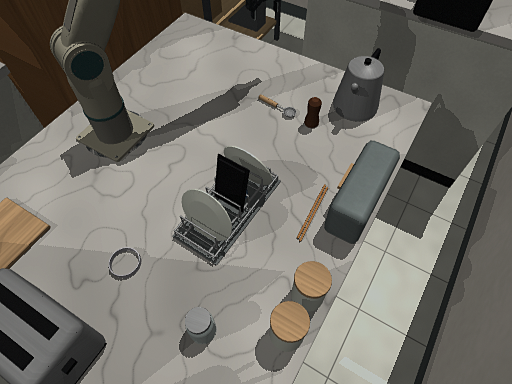

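View pics/top.png

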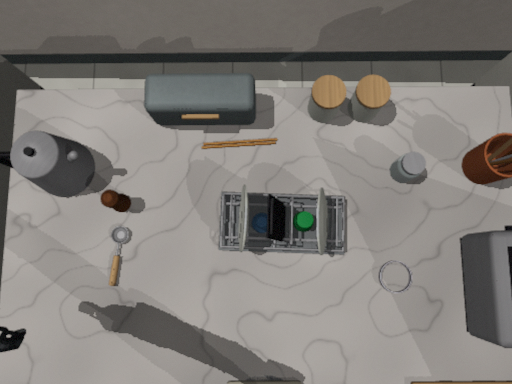

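The top view shows the rack at (283,222), with a plate in the left slot (243,217), the lid in the middle (277,217) and a plate in the right slot (322,222). I'll measure their planes from the depth maps.

```bash
cat > m.py <<'E'
from h import *
import sys
def measure(ims):
    for n,im in ims.items():
        W=cloud(im);ok=im["z_map"]>0
        if n=="top":
            c=W[222,283];print("top ctr",c, "fx",im["fx"])
        P=W.reshape(-1,3);rgb=im["pixels"].reshape(-1,3).astype(int);ok=ok.ravel()
        ctr=np.array([0.6,0])if len(sys.argv)<2 else np.array(eval(sys.argv[1]))
        m=ok&(np.hypot(*(P[:,:2]-ctr).T)<.27)&(P[:,2]>.112)&(P[:,2]<.2)
        P=P[m];rgb=rgb[m]
        Q=P[:,:2]
        print(n,len(P))
        from scipy.cluster.hierarchy import fcluster,linkage
        if len(P)==0: continue
        l=fcluster(linkage(P,'single'),.012,'distance')
        for k in set(l):
            C=P[l==k]
            if len(C)<15: continue
            A=np.c_[C[:,0],C[:,2],np.ones(len(C))];s=np.linalg.lstsq(A,C[:,1],rcond=None)[0]
            r=C[:,1]-A@s;g=abs(r)<.008;s=np.linalg.lstsq(A[g],C[g,1],rcond=None)[0]
            print(len(C),"col",rgb[l==k].mean(0).round(),"min",C.min(0).round(3),"max",C.max(0).round(3),"topmost",C[C[:,2]>C[:,2].max()-.006].mean(0).round(3),"dy/dx,dy/dz",s.round(3),"res",r[g].std().round(4))
E
python3 - <<'E'
from h import *
im=np.load("top.npz");W=cloud(im)
for u,v in [(283,222),(221,195),(345,195),(345,251),(221,251),(305,220),(262,222),(410,162),(110,198)]:print((u,v),W[v,u].round(3))
E
python3 -c "
from m import *
sys.argv=['x','W']
ims={n:dict(np.load(n+'.npz')) for n in('top','scene')}
c=cloud(ims['top'])[222,283];sys.argv=['x','[%f,%f]'%(c[0],c[1])];measure(ims)"
```

```text
(283, 222) [ 0.533 -0.055  0.062]
(221, 195) [0.618 0.122 0.009]
(345, 195) [ 0.617 -0.24   0.   ]
(345, 251) [ 0.454 -0.235 -0.003]
(221, 251) [ 0.456  0.121 -0.001]
(305, 220) [ 0.538 -0.115  0.067]
(262, 222) [0.536 0.003 0.037]
(410, 162) [ 0.688 -0.395  0.112]
(110, 198) [0.595 0.405 0.116]
top ctr [ 0.53324036 -0.05506699  0.06181311] fx 419.97881636152533
top 1179
458 col [122. 122. 117.] min [ 0.447 -0.162  0.113] max [ 0.62  -0.132  0.19 ] topmost [ 0.534 -0.134  0.185] dy/dx,dy/dz [-0.046  0.363 -0.177] res 0.0029
513 col [20. 19. 20.] min [ 0.484 -0.043  0.112] max [ 0.593 -0.007  0.2  ] topmost [ 0.539 -0.011  0.195] dy/dx,dy/dz [-0.053  0.352 -0.054] res 0.0034
160 col [146. 147. 142.] min [0.454 0.041 0.112] max [0.624 0.06  0.193] topmost [0.54  0.044 0.189] dy/dx,dy/dz [-0.037 -0.129  0.088] res 0.0024
29 col [108. 109. 104.] min [0.519 0.04  0.142] max [0.592 0.041 0.172] topmost [0.552 0.04  0.169] dy/dx,dy/dz [-0.001 -0.039  0.047] res 0.0
scene 2359
931 col [116. 117. 109.] min [ 0.445 -0.169  0.112] max [ 0.62  -0.133  0.188] topmost [ 0.532 -0.137  0.185] dy/dx,dy/dz [-0.032  0.349 -0.186] res 0.0029
818 col [9. 9. 9.] min [ 0.482 -0.049  0.112] max [ 0.593 -0.011  0.198] topmost [ 0.546 -0.015  0.194] dy/dx,dy/dz [-0.02   0.331 -0.072] res 0.0034
610 col [96. 97. 91.] min [0.455 0.034 0.112] max [0.628 0.053 0.192] topmost [0.541 0.04  0.188] dy/dx,dy/dz [-0.026 -0.04   0.06 ] res 0.0027
```

Plate_a is in the right slot, with its top at about (0.534, -0.134, 0.188) leaning left. The lid is in the middle, with its top at about (0.542, -0.012, 0.197) leaning left. Plate_b is in the left slot, and the rack yaw is about -0.04. I'll do plate_a first, with the fingers shut and tool x along the rack's y.

Request:
step_arm --steps '[[[0, 0, 1, 0, 0, -0.003, 0], [0, 0, 1, 0, 0, -0.003, 0], [0, 0, 1, 0, 0, -0.003, 0], [0, 0, 1, 0, 0, -0.003, 0], [0, 0, 1, 0, 0, -0.003, 0], [0, 0, 1, 0, 0, -0.003, 0], [0, 0, 1, 0, 0, -0.003, 0], [0, 0, 1, 0, 0, -0.003, 0], [0, 0, 1, 0, 0, -0.003, 0], [0, 0, 1, 0, 0, -0.003, 0], [0, 0, 1, 0, 0, 0, 0]]]'

```text
time: 1.02
tcp_pos: [0.293, 0.5802, 0.2553]
tcp_rot: [[0.054, 0.999, -0.0], [0.999, -0.054, -0.0], [-0.0, -0.0, -1.0]]
force: [-0.4, 0.8, -0.7]
finger_gap: -0.0003
gripper_force: 0.0
```

Request:
step_arm --steps '[[[0, 0, 0, -0.038, 0.018, 0, 0], [0, 0, 0, -0.038, 0.018, 0, 0], [0, 0, 0, -0.038, 0.018, 0, 0], [0, 0, 0, -0.038, 0.018, 0, 0], [0, 0, 0, -0.038, 0.018, 0, 0], [0, 0, 0, -0.038, 0.018, 0, 0], [0, 0, 0, -0.038, 0.018, 0, 0], [0, 0, 0, -0.038, 0.018, 0, 0], [0, 0, 0, -0.038, 0.018, 0, 0], [0, 0, 0, -0.038, 0.018, 0, 0], [0, 0, 0, -0.038, 0.018, 0, 0], [0, 0, 0, -0.038, 0.018, 0, 0]]]'

```text
time: 2.02
tcp_pos: [0.4479, 0.2058, 0.2551]
tcp_rot: [[0.049, 0.999, -0.0], [0.999, -0.049, -0.0], [-0.0, -0.0, -1.0]]
force: [0.1, 0.3, 0.4]
finger_gap: 0.0002
gripper_force: 0.0
```

Request:
step_arm --steps '[[[0, 0, 0, -0.038, 0.013, 0, 0], [0, 0, 0, -0.038, 0.013, 0, 0], [0, 0, 0, -0.038, 0.013, 0, 0], [0, 0, 0, -0.038, 0.013, 0, 0], [0, 0, 0, -0.038, 0.013, 0, 0], [0, 0, 0, -0.038, 0.013, 0, 0], [0, 0, 0, -0.038, 0.013, 0, 0], [0, 0, 0, -0.038, 0.013, 0, 0], [0, 0, 0, -0.038, 0.013, 0, 0], [0, 0, 0, -0.03, 0.013, 0, 0], [0, 0, 0, 0, 0, 0, 0]]]'

```text
time: 2.93
tcp_pos: [0.538, -0.1019, 0.2554]
tcp_rot: [[0.057, 0.998, 0.002], [0.998, -0.057, -0.005], [-0.005, 0.002, -1.0]]
force: [0.3, -0.7, -0.0]
finger_gap: -0.0001
gripper_force: 0.0
```

Request:
step_arm --steps '[[[0, 0, 0, 0, 0, 0.02, 0], [0, 0, 0, 0, 0, 0.02, 0], [0, 0, 0, 0, 0, 0.02, 0], [0, 0, 0, 0, 0, 0.02, 0], [0, 0, 0, 0, 0, 0.02, 0], [0, 0, 0, 0, 0, 0, 0], [0, 0, 0, 0, 0, 0, 0]]]'

```text
time: 3.52
tcp_pos: [0.5364, -0.0945, 0.1747]
tcp_rot: [[0.049, 0.999, -0.002], [0.999, -0.049, 0.0], [0.0, -0.002, -1.0]]
force: [0.3, 0.1, -0.4]
finger_gap: -0.0001
gripper_force: 0.0
```

Run:
```python
from h import *
for n in("scene","wrist"):
    im=get_image(n);cv2.imwrite(f"pics/{n}1.png",im["pixels"][...,::-1])
s=cv2.imread("pics/scene1.png")[110:290,130:320];w=cv2.imread("pics/wrist1.png")
cv2.imwrite("pics/a1.png",np.hstack([cv2.resize(s,(400,380)),cv2.resize(w,(400,380))]))
print(robot.read_state()["tcp_pos"])
```

```text
[ 0.53761945 -0.09492888  0.17602825]
```

View pics/a1.png

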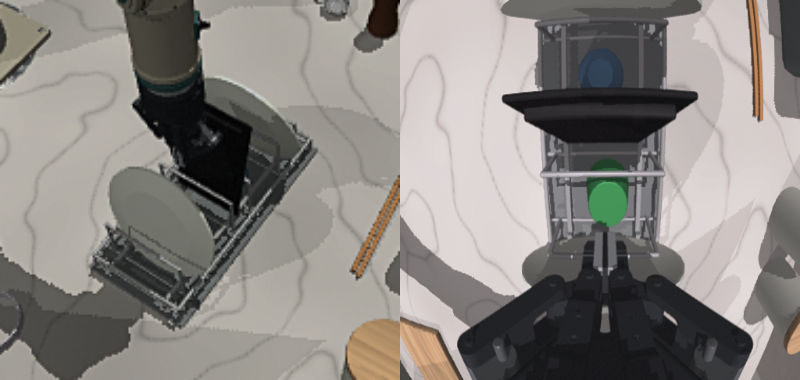

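The fingers are between the plate and the lid, clear of both. I'll push slowly to the right.

Request:
step_arm --steps '[[[0, 0, 0, -0.003, 0, 0, 0], [0, 0, 0, -0.003, 0, 0, 0], [0, 0, 0, -0.003, 0, 0, 0], [0, 0, 0, -0.003, 0, 0, 0], [0, 0, 0, -0.003, 0, 0, 0], [0, 0, 0, -0.003, 0, 0, 0], [0, 0, 0, -0.003, 0, 0, 0], [0, 0, 0, -0.003, 0, 0, 0], [0, 0, 0, -0.003, 0, 0, 0], [0, 0, 0, -0.003, 0, 0, 0], [0, 0, 0, -0.003, 0, 0, 0], [0, 0, 0, -0.003, 0, 0, 0]]]'

```text
time: 4.62
tcp_pos: [0.5357, -0.1238, 0.1753]
tcp_rot: [[0.049, 0.999, -0.0], [0.999, -0.049, 0.0], [0.0, -0.0, -1.0]]
force: [-0.2, 0.4, 1.0]
finger_gap: 0.0002
gripper_force: 0.2
```

Request:
step_arm --steps '[[[0, 0, 0, -0.003, 0, 0, 0], [0, 0, 0, -0.003, 0, 0, 0], [0, 0, 0, -0.003, 0, 0, 0], [0, 0, 0, -0.003, 0, 0, 0], [0, 0, 0, -0.003, 0, 0, 0], [0, 0, 0, -0.003, 0, 0, 0]]]'

```text
time: 5.12
tcp_pos: [0.535, -0.1384, 0.1753]
tcp_rot: [[0.049, 0.999, 0.0], [0.999, -0.049, -0.0], [-0.0, 0.0, -1.0]]
force: [0.5, -0.1, 0.3]
finger_gap: 0.0002
gripper_force: 0.1
```

Request:
step_arm --steps '[[[0, 0, 0, -0.003, 0, 0, 0], [0, 0, 0, -0.003, 0, 0, 0], [0, 0, 0, -0.003, 0, 0, 0], [0, 0, 0, -0.003, 0, 0, 0], [0, 0, 0, -0.003, 0, 0, 0], [0, 0, 0, -0.003, 0, 0, 0]]]'

```text
time: 5.62
tcp_pos: [0.5343, -0.1527, 0.1753]
tcp_rot: [[0.049, 0.999, -0.0], [0.999, -0.049, -0.0], [-0.0, -0.0, -1.0]]
force: [-0.1, 0.9, -0.3]
finger_gap: 0.0001
gripper_force: 0.0
```

Request:
step_arm --steps '[[[0, 0, 0, -0.003, 0, 0, 0], [0, 0, 0, -0.003, 0, 0, 0], [0, 0, 0, -0.003, 0, 0, 0], [0, 0, 0, -0.003, 0, 0, 0], [0, 0, 0, -0.003, 0, 0, 0], [0, 0, 0, -0.003, 0, 0, 0]]]'

```text
time: 6.12
tcp_pos: [0.5336, -0.1671, 0.1753]
tcp_rot: [[0.049, 0.999, -0.0], [0.999, -0.049, 0.0], [0.0, -0.0, -1.0]]
force: [0.3, -0.2, -0.6]
finger_gap: -0.0001
gripper_force: 0.0
```

Run:
```python
from m import *
im=get_image("scene");sys.argv=['x','[.536,-.17]']
cv2.imwrite("pics/s2.png",cv2.resize(im["pixels"][110:290,130:320,::-1],(500,475)))
measure({"scene":im});print(robot.read_state()["force"])
```

```text
scene 1929
453 col [106. 107.  99.] min [ 0.447 -0.206  0.112] max [ 0.618 -0.189  0.19 ] topmost [ 0.53  -0.202  0.187] dy/dx,dy/dz [-0.021 -0.058 -0.181] res 0.0027
32 col [43. 45. 45.] min [ 0.519 -0.181  0.176] max [ 0.548 -0.167  0.199] topmost [ 0.537 -0.177  0.196] dy/dx,dy/dz [ 0.162 -0.041 -0.257] res 0.0022
609 col [105. 107. 100.] min [0.457 0.034 0.112] max [0.629 0.051 0.191] topmost [0.539 0.04  0.188] dy/dx,dy/dz [-0.027 -0.044  0.061] res 0.0027
824 col [10. 10. 11.] min [ 0.482 -0.048  0.112] max [ 0.593 -0.01   0.199] topmost [ 0.54  -0.015  0.195] dy/dx,dy/dz [-0.016  0.324 -0.073] res 0.0035
[-0.43278957 -0.62665845 -0.71495801]
```

View pics/s2.png

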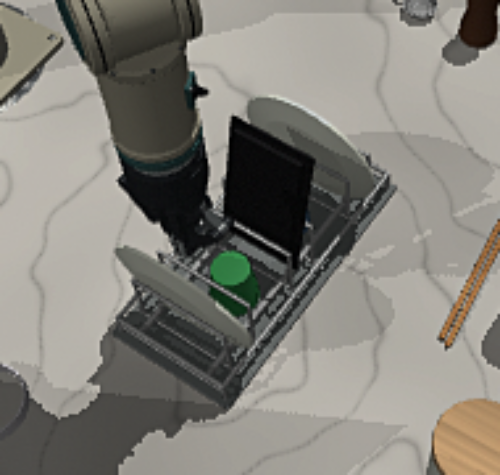

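Plate_a now leans right, with its top at y≈-0.202 and the same tilt as plate_b. Next I'll go up and over to the gap between the lid and plate_b.

Request:
step_arm --steps '[[[0, 0, 0, 0, 0, -0.02, 0], [0, 0, 0, 0, 0, -0.03, 0], [0, 0, 0, 0, 0, -0.03, 0], [0, 0, 0, 0, 0, -0.02, 0], [0, 0, 0, 0.038, 0, 0, 0], [0, 0, 0, 0.038, 0, 0, 0], [0, 0, 0, 0.038, 0, 0, 0], [0, 0, 0, 0.038, 0, 0, 0], [0, 0, 0, 0.038, 0, 0, 0], [0, 0, 0, 0.036, 0, 0, 0], [0, 0, 0, 0, 0, 0, 0], [0, 0, 0, 0, 0, 0, 0]]]'

```text
time: 7.17
tcp_pos: [0.5424, 0.016, 0.2551]
tcp_rot: [[0.044, 0.999, -0.0], [0.999, -0.044, 0.001], [0.001, -0.0, -1.0]]
force: [0.1, -0.8, 0.4]
finger_gap: 0.0001
gripper_force: 0.0
```

Request:
step_arm --steps '[[[0, 0, 0, 0, 0, 0.015, 0], [0, 0, 0, 0, 0, 0.015, 0], [0, 0, 0, 0, 0, 0, 0], [0, 0, 0, 0, 0, 0, 0]]]'

```text
time: 7.5
tcp_pos: [0.542, 0.0123, 0.2311]
tcp_rot: [[0.051, 0.999, -0.001], [0.999, -0.051, -0.001], [-0.001, -0.001, -1.0]]
force: [0.6, -0.3, 1.0]
finger_gap: 0.0
gripper_force: 0.0
```

Run:
```python
from h import *
s=robot.read_state();im=get_image("wrist")
w=im["pixels"][...,::-1];cv2.imwrite("pics/w3.png",w)
print(s["tcp_pos"],im["fx"],im["cx"],im["cy"]);print(im["tool_from_camera"])
T=im["tool_from_camera"];z=im["z_map"];v,u=np.mgrid[:384,:512]
dx,dy=(u-im["cx"])/im["fx"],(v-im["cy"])/im["fy"];th=np.hypot(dx,dy);k=np.tan(th)/np.maximum(th,1e-6)
P=np.stack([dx*k*z,dy*k*z,z],-1)@T[:3,:3].T+T[:3,3]
W=P@s["tcp_rot"].T+s["tcp_pos"]
m=(z>0)&(W[...,2]>.165)&(W[...,2]<.21)&(abs(W[...,0]-.54)<.03)&(W[...,1]>-.06)&(W[...,1]<.08)
Q=W[m]
for a in np.arange(-.06,.08,.005):
    q=Q[(Q[:,1]>=a)&(Q[:,1]<a+.005)]
    if len(q)>3:print(a.round(3),len(q),q[:,2].max().round(3),q[:,1].min().round(4),q[:,1].max().round(4))
```

```text
[0.54203582 0.01230802 0.23110396] 297.3186396354542 262.18279770196057 188.58824138539202
[[ 6.57360260e-04 -9.45746460e-01 -3.24904910e-01  8.42192139e-02]
 [ 9.99999384e-01  3.31080815e-04  1.05951414e-03  3.42117837e-04]
 [-8.94461965e-04 -3.24905406e-01  9.45746095e-01 -1.42651329e-01]
 [ 0.00000000e+00  0.00000000e+00  0.00000000e+00  1.00000000e+00]]
-0.025 81 0.189 -0.0235 -0.02
-0.02 149 0.188 -0.02 -0.015
-0.015 396 0.196 -0.015 -0.01
-0.01 92 0.196 -0.01 -0.0082
0.04 757 0.191 0.0404 0.045
0.045 419 0.19 0.045 0.0478
```

View pics/w3.png

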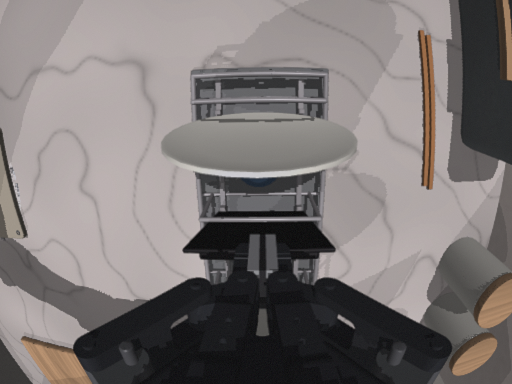

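The wrist view shows the lid's top edge at y≈-0.008 and plate_b's rim at y≈0.04, so the gap's middle is at about 0.016. I'll descend there.

Request:
step_arm --steps '[[[0, 0, 0, 0.004, 0, 0, 0], [0, 0, 0, 0, 0, 0, 0], [0, 0, 0, 0, 0, 0.01, 0], [0, 0, 0, 0, 0, 0.01, 0], [0, 0, 0, 0, 0, 0.01, 0], [0, 0, 0, 0, 0, 0.01, 0], [0, 0, 0, 0, 0, 0.01, 0], [0, 0, 0, 0, 0, 0.01, 0], [0, 0, 0, 0, 0, 0.004, 0], [0, 0, 0, 0, 0, 0, 0]]]'

```text
time: 8.38
tcp_pos: [0.5419, 0.0168, 0.1789]
tcp_rot: [[0.049, 0.999, -0.002], [0.999, -0.049, -0.0], [-0.0, -0.002, -1.0]]
force: [-0.3, 0.6, -0.1]
finger_gap: 0.0004
gripper_force: 0.0
```

Request:
step_arm --steps '[[[0, 0, 0, -0.003, 0, 0, 0], [0, 0, 0, -0.003, 0, 0, 0], [0, 0, 0, -0.003, 0, 0, 0], [0, 0, 0, -0.003, 0, 0, 0], [0, 0, 0, -0.003, 0, 0, 0], [0, 0, 0, -0.003, 0, 0, 0], [0, 0, 0, -0.003, 0, 0, 0], [0, 0, 0, -0.003, 0, 0, 0], [0, 0, 0, -0.003, 0, 0, 0], [0, 0, 0, -0.003, 0, 0, 0], [0, 0, 0, -0.003, 0, 0, 0], [0, 0, 0, -0.003, 0, 0, 0]]]'

```text
time: 9.38
tcp_pos: [0.5412, -0.0121, 0.1801]
tcp_rot: [[0.049, 0.999, -0.0], [0.999, -0.049, -0.0], [-0.0, -0.0, -1.0]]
force: [-0.2, 0.2, 0.7]
finger_gap: 0.0001
gripper_force: 0.0
```

Request:
step_arm --steps '[[[0, 0, 0, -0.003, 0, 0, 0], [0, 0, 0, -0.003, 0, 0, 0], [0, 0, 0, -0.003, 0, 0, 0], [0, 0, 0, -0.003, 0, 0, 0], [0, 0, 0, -0.003, 0, 0, 0], [0, 0, 0, -0.003, 0, 0, 0]]]'

```text
time: 9.88
tcp_pos: [0.5405, -0.0265, 0.1801]
tcp_rot: [[0.049, 0.999, -0.0], [0.999, -0.049, 0.0], [0.0, -0.0, -1.0]]
force: [0.4, -0.1, -0.1]
finger_gap: -0.0
gripper_force: 0.0
```

Request:
step_arm --steps '[[[0, 0, 0, -0.003, 0, 0, 0], [0, 0, 0, -0.003, 0, 0, 0], [0, 0, 0, -0.003, 0, 0, 0], [0, 0, 0, -0.003, 0, 0, 0], [0, 0, 0, -0.003, 0, 0, 0], [0, 0, 0, -0.003, 0, 0, 0], [0, 0, 0, -0.003, 0, 0, 0]]]'

```text
time: 10.47
tcp_pos: [0.5397, -0.0433, 0.1801]
tcp_rot: [[0.049, 0.999, -0.0], [0.999, -0.049, 0.0], [0.0, -0.0, -1.0]]
force: [0.4, 0.0, 0.1]
finger_gap: 0.0002
gripper_force: 0.0
```

Run:
```python
from m import *
im=get_image("scene");sys.argv=['x','[.536,-.06]']
measure({"scene":im});print(robot.read_state()["force"])
```

```text
scene 1304
452 col [106. 107. 100.] min [ 0.448 -0.207  0.112] max [ 0.618 -0.19   0.19 ] topmost [ 0.534 -0.202  0.187] dy/dx,dy/dz [-0.019 -0.06  -0.182] res 0.0027
449 col [7. 7. 8.] min [ 0.482 -0.093  0.112] max [ 0.591 -0.071  0.2  ] topmost [ 0.538 -0.084  0.197] dy/dx,dy/dz [-0.009 -0.082 -0.066] res 0.0032
28 col [40. 42. 42.] min [ 0.526 -0.059  0.18 ] max [ 0.553 -0.042  0.2  ] topmost [ 0.544 -0.054  0.198] dy/dx,dy/dz [ 0.187 -0.053 -0.145] res 0.0028
371 col [97. 98. 92.] min [0.522 0.034 0.112] max [0.628 0.05  0.192] topmost [0.54  0.04  0.188] dy/dx,dy/dz [ 0.052 -0.003  0.01 ] res 0.0022
[0.24294716 0.15004887 0.43585537]
```

The lid has tipped to the right, with its top at y≈-0.084. I'll retreat upwards and check.

Request:
step_arm --steps '[[[0, 0, 0, 0, 0, -0.02, 0], [0, 0, 0, 0, 0, -0.03, 0], [0, 0, 0, 0, 0, -0.03, 0], [0, 0, 0, 0, 0, -0.03, 0], [0, 0, 0, 0, 0, -0.03, 0], [0, 0, 0, 0, 0, 0, 0], [0, 0, 0, 0, 0, 0, 0], [0, 0, 0, 0, 0, 0, 0], [0, 0, 0, 0, 0, 0, 0], [0, 0, 0, 0, 0, 0, 0]]]'

```text
time: 11.35
tcp_pos: [0.539, -0.0429, 0.2909]
tcp_rot: [[0.049, 0.999, -0.002], [0.999, -0.049, 0.0], [-0.0, -0.002, -1.0]]
force: [0.0, -0.7, -0.3]
finger_gap: -0.0002
gripper_force: 0.0
```

Run:
```python
from m import *
im=get_image("scene");sys.argv=['x','[.536,-.06]']
cv2.imwrite("pics/s4.png",cv2.resize(im["pixels"][...,::-1],(800,600)))
measure({"scene":im})
```

```text
scene 1503
600 col [106. 107. 100.] min [0.455 0.034 0.112] max [0.629 0.053 0.193] topmost [0.538 0.04  0.189] dy/dx,dy/dz [-0.023 -0.045  0.059] res 0.0027
453 col [8. 8. 8.] min [ 0.483 -0.094  0.112] max [ 0.59 -0.07  0.2 ] topmost [ 0.533 -0.083  0.197] dy/dx,dy/dz [-0.009 -0.083 -0.066] res 0.0033
450 col [105. 106.  98.] min [ 0.45  -0.206  0.112] max [ 0.619 -0.19   0.191] topmost [ 0.528 -0.201  0.187] dy/dx,dy/dz [-0.02  -0.06  -0.181] res 0.0027
```

View pics/s4.png

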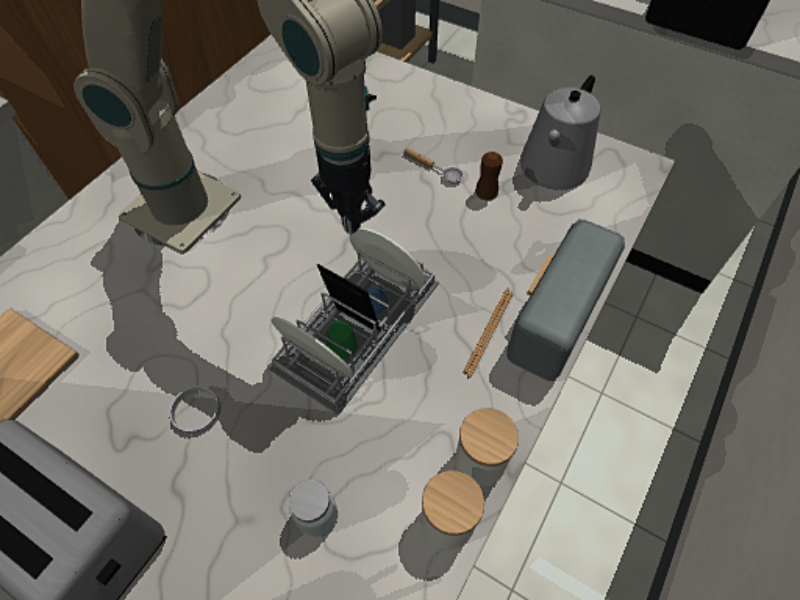

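The picture shows all three dishes leaning right, at about (310,345), (350,290) and (390,255). Nothing else has moved, and the gripper is clear.

```bash
python3 -c "
from bench import order
print(order.job_done())"
```

```text
the job is handed in; nothing more can be done
None
```

Plate_a and the bento lid now lean right in their own slots, the other plate and the bystanders look unmoved in the last camera check, and the job is handed in at about 11 s; no verdict came back.

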